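# Snap the bead box lid shut all round

## Robot

A 7-joint arm with a two-finger parallel gripper is mounted at the origin on the work surface. World frame = base frame: x ahead of the robot, y to its left, z up, the work surface at z = 0. Lengths are in m, angles in rad, forces in N, time in s.
With the tool pointing down it reaches from about 0.425 to 0.925 m from the base axis. Payload 6.8 kg.
Tool frame: the origin (TCP) lies midway between the tips of the shut fingers; the grasp point (between the pads) lies 19 mm behind it; z points along the fingers, y is the line along which they close (so a half turn about z gives the same grasp; the last joint's range is limited). The gripper opens to 88 mm and grips with 3 to 60 N. Pads are 20 mm wide; open, the fingers measure 115 mm over their backs; the gripper's body (75 mm by 178 mm) begins 61 mm behind the grasp point.
Start: joints at [-1.387, 0.477, 0.022, 1.555, -0.011, 1.109, -0.083], TCP at [0.194, 0.646, 0.223] pointing down, gripper open.
Joint ranges: [-2.96, 2.96], [-0.34, 2.1], [-1.41, 1.46], [0.24, 2.44], [-1.37, 4.51], [0.17, 1.92], [-2.96, 2.96]. Speed limits (rad/s): [2.39, 2.39, 3.14, 3.14, 3.14, 3.14, 3.14].

## Interface

Orientations are given as a rotation vector (axis times angle).
In Python, from cell import sensors, vision, sign_off gives the robot as it stands.
- The arm moves only by the tool apply_moves, never from a script. Its argument "targets" is a list of rows, each a list of 5 numbers: the shift along the world's x, y, z in mm, then the turn about the world's z in rad, then the opening, from -1 (shut) to 1 (fully open), so that 0 is half open. A call has 1 to 8 rows; each row shifts and turns the commanded pose from where the row before left it; what a row does not reach is not made up. A row lasts 1/12 s, in which the tool goes at most 41.7 mm and 7.16 degrees, less where a joint would pass 70% of its speed; a pose out of reach is approached as far as the arm can. A call is refused whole if a number of a shift passes 41.7 or a number of a turn 0.125, either way. A call with a gripper value outside its range is refused whole. The fingers move at their own pace and stop on an object; "squeeze" is the grip in N (left out, the last holds). Time passes only in rows, so rows that do not move let the fingers close. It gives the time, the measured TCP pose, the force, the opening and the grip force at its end, in the units of the state.
- sensors.state(): the state, without advancing time (a new reading comes with each control period).
- vision.camera(name): name is "scene" or "side" or "wrist"; returns the picture (400x640x3 uint8, red, green, blue); there is no depth.
- vision.camera_params(name): a dict with "fx", "fy", "cx", "cy" (pixels), "dist" ([k1, k2, p1, p2, k3] as OpenCV has them; the pictures are not rectified), "rvec" (rotation vector, rad) and "tvec" (3), from world to camera coordinates, as OpenCV has them; the wrist camera has in their place "T_tool_cam" (4x4, takes a point from camera to tool coordinates, whose origin is the TCP and whose axes are the flange's). Camera axes: x right, y down, z forward; pixel columns grow to the right and rows downward; lengths in m; the calibration is good to about 2 mm. A picture is of the moment at which its call begins: read the wrist's pose just before it. camera_params takes no time and is no camera call.
- sign_off(): hands the job in; it is judged then, once.
The state is a dict: "clock": time; "joint_positions": joint angles; "qvel": joint speeds; "joint_efforts": joint torques, N m; "tool_pos": TCP position; "eef_rot": TCP orientation; "contact_force": force on the tool from outside, world axes, zero at the start; "moment": the same for the moment, N m; "finger_gap": finger opening in m; "grip_force": force on a finger pad.
Only numpy, scipy, OpenCV 4.12 (cv2) and the standard library are available. Lean on these libraries where they do the work, as an engineer would, in place of code of your own. Each camera call takes 0.05 s, during which the arm holds its last target. There are 200 camera calls.

## Task

The lid is lying on the bead box but its rim is still sprung up on all four sides. With the fingertips, press each of the four rim sections straight down until it clicks and stays shut, then move clear. Do not lift or tip the box or shove it across the shelf, and leave the toys around it where they are.

Things in the scene. Friction and masses are not known exactly. Their poses are not given: they have to be found in the camera images.
- snap_box: Loose grey plastic storage box, 164 x 124 mm (its x, y), about 1.3 kg, wooden beads inside, with a lid already laid on: a clear flat window panel (top at 66 mm) framed by four separate white rim sections, one on each side, and four small fixed white corner pieces (top at 66 mm). Origin: centre of the box's underside, on the shelf; x along its long side, z up. It is not fastened down and has no handle.
- rim_near_top (a point): Centre of the top face of the white rim section on the box's -x end; the section is a flat strip, 76 mm along the box's y, 22 mm along its x, 6 mm thick, with a skirt down the outside of the box wall. In the box frame at (-75, 0, 76) mm while open; it goes straight down 8 mm when shut.
- rim_near (a joint): Travel of that section (-x end) in m: 0 = sprung up (top 76 mm above the shelf, 10 mm proud of the window), 0.008 = snapped shut (top at 68 mm). It is a snap: it starts to give at about 7 N (8 to 9 N when pressed briskly, so a stop at 5 or 6 N is too soon), then yields more and more easily; past 4 mm it clicks down by itself and stays; let go before 4 mm and it springs back up. The sections move independently.
- rim_far_top (a point): Centre of the top face of the white rim section on the box's +x end; the section is a flat strip, 76 mm along the box's y, 22 mm along its x, 6 mm thick, with a skirt down the outside of the box wall. In the box frame at (75, 0, 76) mm while open; it goes straight down 8 mm when shut.
- rim_far (a joint): Travel of that section (+x end) in m: 0 = sprung up (top 76 mm above the shelf, 10 mm proud of the window), 0.008 = snapped shut (top at 68 mm). It is a snap: it starts to give at about 7 N (8 to 9 N when pressed briskly, so a stop at 5 or 6 N is too soon), then yields more and more easily; past 4 mm it clicks down by itself and stays; let go before 4 mm and it springs back up. The sections move independently.
- rim_left_top (a point): Centre of the top face of the white rim section on the box's +y side; the section is a flat strip, 116 mm along the box's x, 22 mm along its y, 6 mm thick, with a skirt down the outside of the box wall. In the box frame at (0, 55, 76) mm while open; it goes straight down 8 mm when shut.
- rim_left (a joint): Travel of that section (+y side) in m: 0 = sprung up (top 76 mm above the shelf, 10 mm proud of the window), 0.008 = snapped shut (top at 68 mm). It is a snap: it starts to give at about 7 N (8 to 9 N when pressed briskly, so a stop at 5 or 6 N is too soon), then yields more and more easily; past 4 mm it clicks down by itself and stays; let go before 4 mm and it springs back up. The sections move independently.
- rim_right_top (a point): Centre of the top face of the white rim section on the box's -y side; the section is a flat strip, 116 mm along the box's x, 22 mm along its y, 6 mm thick, with a skirt down the outside of the box wall. In the box frame at (0, -55, 76) mm while open; it goes straight down 8 mm when shut.
- rim_right (a joint): Travel of that section (-y side) in m: 0 = sprung up (top 76 mm above the shelf, 10 mm proud of the window), 0.008 = snapped shut (top at 68 mm). It is a snap: it starts to give at about 7 N (8 to 9 N when pressed briskly, so a stop at 5 or 6 N is too soon), then yields more and more easily; past 4 mm it clicks down by itself and stays; let go before 4 mm and it springs back up. The sections move independently.
- rattle_egg: Birch rattle egg standing on its small flat foot, 45 mm across, 60 mm tall; origin under its centre. Leave alone.
- clicker: Steel clicker, a 44 mm puck with a small plunger on top, 24 mm tall in all; origin under its centre. Leave alone.
- texture_tile: Ceramic ridged tile, 100 x 100 mm, 11 mm thick with its ridges; origin under its centre. Leave alone.
- pop_board: Blue plastic bubble pop board, 150 x 120 mm, 18 mm thick over its bubbles; origin under its centre. Leave alone.
Mind the look-alikes: they are no part of the job. Of the things that look like the snap_box, take the one that is farthest from the robot's base at the start.

How it is judged:
At the end, for the whole second after the job is handed in: All four rim sections are snapped shut (travel over 6 of 8 mm), the box stands flat and at rest on the shelf within 50 mm of where it started, and each toy is within 30 mm of where it was (value of joint each of rim_near, rim_far, rim_left, rim_right above 0.006 m and height (world z) of snap_box below 0.006 m and angle between snap_box's own z axis and vertical below 0.05 rad and linear speed of snap_box below 0.02 m/s and distance of snap_box from where it was at the start of the episode below 0.05 m and distance of each of rattle_egg, clicker, texture_tile, pop_board from where it was at the start of the episode below 0.03 m); the robot touches nothing.
It fails at once if the box is lifted or carried (underside centre over 12 mm high) (height (world z) of snap_box above 0.012 m).
It fails at once if the box is tipped (over 0.2 rad) (angle between snap_box's own z axis and vertical above 0.2 rad).
It fails at once if the box is shoved over 50 mm across the shelf (distance of snap_box from where it was at the start of the episode above 0.05 m).
It fails at once if one of the toys is moved over 30 mm or lifted (distance of any of rattle_egg, clicker, texture_tile, pop_board from where it was at the start of the episode above 0.03 m).
It also fails if it takes over 50 s, if anything falls off the work surface, if the arm or the gripper's body presses on something with over 40 N, if the wrist force passes 120 N, or if a joint passes its speed limit or range.

## Working session

There is one attempt and no reset: what is moved stays moved. The work goes in short steps, Python scripts to look and compute and a tool call to move; the robot and the scene stay as the last step left them, time stands still between calls to the robot, and variables do not carry over. Pictures are saved under pics/ and viewed, at most 10 in all, crops included, and the job is handed in when it is done.

Besides the shell and the picture viewer there is one more tool, called after "Call:" as a command line: name --pt "numbers of a row" for each row, then --argument value for the rest. apply_moves: Moves the arm, as the interface text tells. Its arguments: {"type":"object","properties":{"targets":{"type":"array"},"squeeze":{"type":"number"}},"required":["targets"]}

```bash
mkdir -p pics; python3 - <<'E'
from cell import sensors, vision
import cv2
s=sensors.state(); print({k:s[k] for k in("clock","tool_pos","eef_rot","contact_force","finger_gap")})
for n in("scene","side"):
    cv2.imwrite(f"pics/{n}0.png",vision.camera(n)[:,:,::-1])
    print(n,vision.camera_params(n))
print(vision.camera_params("wrist"))
E
```

```text
{'clock': 0.0, 'tool_pos': array([0.19401723, 0.64588626, 0.22171217]), 'eef_rot': array([-4.56718059e-01, -3.10809528e+00,  2.78563981e-03]), 'contact_force': array([ 0.41905956, -0.10605142, -0.37512235]), 'finger_gap': 0.08803973264515688}
scene {'fx': 508.2370393340612, 'fy': 508.2370393340612, 'cx': 320.4972700996933, 'cy': 195.85266378560084, 'dist': array([-0.06212512,  0.        ,  0.        ,  0.        ,  0.        ]), 'rvec': array([ 2.35081534,  0.75883745, -0.286573  ]), 'tvec': array([-0.47537715, -0.21834186,  1.3905746 ])}
side {'fx': 427.3972524711848, 'fy': 427.3972524711848, 'cx': 326.2293738021297, 'cy': 200.46168462370363, 'dist': array([-0.10141136,  0.        ,  0.        ,  0.        ,  0.        ]), 'rvec': array([ 2.08223474, -0.12360185,  0.08705582]), 'tvec': array([-0.56353245,  0.09322329,  1.20336894])}
{'fx': 339.88143938584693, 'fy': 339.88143938584693, 'cx': 313.8784208069344, 'cy': 199.28531684111067, 'dist': array([-0.05775018,  0.        ,  0.        ,  0.        ,  0.        ]), 'T_tool_cam': array([[-8.84323518e-04, -9.59847653e-01, -2.80520411e-01,
         7.76926982e-02],
       [ 9.99999463e-01, -1.00053898e-03,  2.71074579e-04,
         3.70046853e-04],
       [-5.40861906e-04, -2.80520021e-01,  9.59848022e-01,
        -1.61796474e-01],
       [ 0.00000000e+00,  0.00000000e+00,  0.00000000e+00,
         1.00000000e+00]])}
```

View pics/scene0.png

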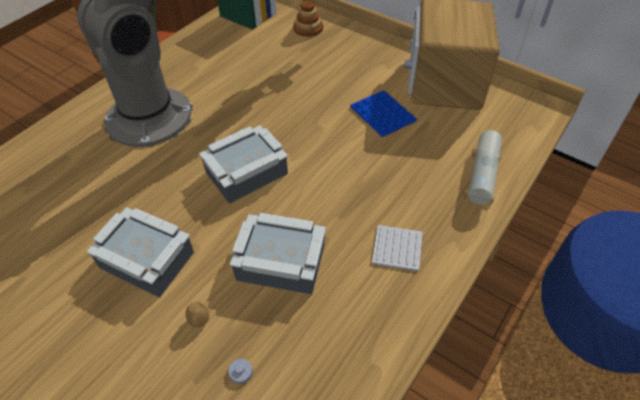

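View pics/side0.png

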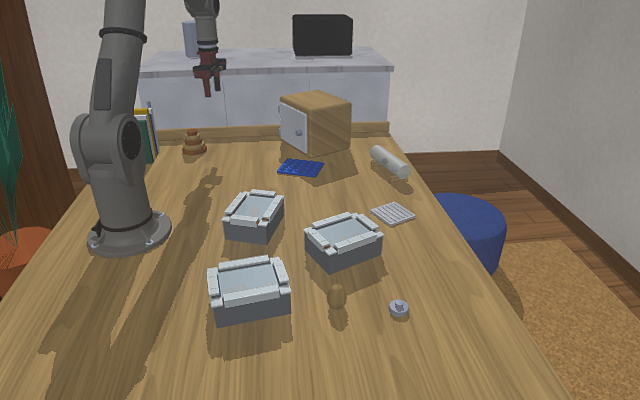

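Scene view: three look-alike boxes at about (245,160), (140,248) and (280,250). The egg is at (197,314), the clicker at (240,371), the tile at (398,248) and the pop board at (383,113). Next I'll measure the boxes in both views.

```bash
cat > h.py <<'E'
import cv2,numpy as np
from scipy.spatial.transform import Rotation as R
def ray(P,px,T=None):
    K=np.array([[P["fx"],0,P["cx"]],[0,P["fy"],P["cy"]],[0,0,1]])
    n=cv2.undistortPoints(np.float64(px).reshape(-1,1,2),K,np.float64(P["dist"])).reshape(-1,2)
    d=np.c_[n,np.ones(len(n))]
    if T is not None: return T[:3,3],d@T[:3,:3].T
    Rm=cv2.Rodrigues(P["rvec"])[0]; return -Rm.T@P["tvec"],d@Rm
def plane(P,px,z,T=None):
    o,d=ray(P,px,T); return (o+d*((z-o[2])/d[:,2])[:,None])[:,:2]
def wristT(s,P):
    T=np.eye(4);T[:3,:3]=R.from_rotvec(s["eef_rot"]).as_matrix();T[:3,3]=s["tool_pos"];return T@P["T_tool_cam"]
E
python3 - <<'E'
from h import *
from cell import vision
for n in("scene","side"):
    im=cv2.imread(f"pics/{n}0.png");P=vision.camera_params(n)
    h=cv2.cvtColor(im,cv2.COLOR_BGR2HSV)
    m=((h[...,1]<40)&(h[...,2]>165)).astype(np.uint8)
    if n=="side": m[:170]=0; 
    m=cv2.morphologyEx(m,cv2.MORPH_CLOSE,np.ones((5,5)))
    for c in cv2.findContours(m,cv2.RETR_EXTERNAL,cv2.CHAIN_APPROX_NONE)[0]:
        if cv2.contourArea(c)<800: continue
        w=plane(P,c.reshape(-1,2),.076)
        (cx,cy),(a,b),t=cv2.minAreaRect((w*1000).astype(np.float32))
        print(n,cv2.boundingRect(c),round(cx),round(cy),round(a),round(b),round(t,1),"dist",round(np.hypot(cx,cy)))
    # others
P=vision.camera_params("scene")
for k,p,z in(("egg",(197,314),.03),("click",(240,371),.012),("tile",(398,248),.01),("pop",(383,113),.015)):print(k,plane(P,[p],z)[0].round(3))
E
```

```text
scene (373, 225, 49, 44) 794 -20 91 91 24.5 dist 794
scene (231, 213, 95, 66) 593 -154 172 135 24.2 dist 613
scene (88, 208, 101, 74) 355 -319 176 133 10.2 dist 477
scene (200, 126, 87, 60) 363 -1 172 138 71.2 dist 363
side (207, 255, 84, 52) 353 -324 171 142 10.1 dist 479
side (303, 212, 81, 43) 591 -159 176 141 24.6 dist 612
side (221, 189, 63, 37) 360 -9 184 135 70.8 dist 360
egg [ 0.549 -0.353]
click [ 0.685 -0.385]
tile [0.781 0.019]
pop [0.528 0.37 ]
```

Call:
apply_moves --pt "16 -33 0 -0.11 -1" --pt "16 -33 0 -0.11 -1" --pt "16 -33 0 -0.11 -1" --pt "16 -33 0 -0.11 -1" --pt "16 -33 0 -0.11 -1" --pt "16 -33 0 -0.11 -1" --pt "16 -33 0 -0.11 -1" --pt "16 -33 0 -0.08 -1"

```text
clock: 0.77
tool_pos: [0.3225, 0.3806, 0.2224]
eef_rot: [-1.705, -2.639, 0.001]
contact_force: [0.7, -1.1, 0.5]
finger_gap: 0.0381
grip_force: 0.0
```

```bash
python3 -c "
from cell import sensors
s=sensors.state();print(s['joint_positions'].round(2),s['tool_pos'],s['eef_rot'],s['contact_force'])"
```

```text
[-1.22  0.19  0.26  1.98 -0.06  0.98 -0.51] [0.32248275 0.38056611 0.22243952] [-1.70484849e+00 -2.63852925e+00  5.96874091e-04] [ 0.6942527  -1.06618022  0.46605962]
```

Call:
apply_moves --pt "16 -33 0 0 -1" --pt "16 -33 0 0 -1" --pt "16 -33 0 0 -1" --pt "16 -33 0 0 -1" --pt "16 -33 0 0 -1" --pt "16 -33 0 0 -1" --pt "16 -33 0 0 -1" --pt "16 -33 0 0 -1"

```text
clock: 1.43
tool_pos: [0.4504, 0.1167, 0.2226]
eef_rot: [-1.697, -2.643, -0.0]
contact_force: [0.7, 0.5, -0.0]
finger_gap: 0.0004
grip_force: 0.0
```

```bash
python3 -c "
from cell import sensors
s=sensors.state();print(s['joint_positions'].round(2))"
```

```text
[-0.83  0.13  0.49  2.06 -0.07  0.97  0.13]
```

Call:
apply_moves --pt "17 -34 0 0 -1" --pt "18 -34 0 0 -1" --pt "18 -34 0 0 -1" --pt "18 -34 0 0 -1" --pt "18 -34 0 0 -1" --pt "18 -34 0 0 -1" --pt "18 -34 0 0 -1" --pt "17 -35 0 0 -1"

```text
clock: 2.1
tool_pos: [0.5927, -0.1558, 0.2222]
eef_rot: [-1.696, -2.643, -0.0]
contact_force: [1.1, 1.1, 0.3]
finger_gap: 0.0005
grip_force: 0.0
```

Call:
apply_moves --pt "0 0 0 0 -1" --pt "0 0 0 0 -1"

```text
clock: 2.27
tool_pos: [0.5919, -0.1573, 0.2221]
eef_rot: [-1.704, -2.639, 0.003]
contact_force: [-0.3, -0.0, -0.4]
finger_gap: 0.0007
grip_force: 0.0
```

```bash
python3 - <<'E'
from h import *
from cell import sensors,vision
s=sensors.state();im=vision.camera("wrist")[:,:,::-1];P=vision.camera_params("wrist")
cv2.imwrite("pics/w1.png",im);T=wristT(s,P);np.save("T1.npy",T)
print(s['joint_positions'].round(2),s['tool_pos'],s['eef_rot'],s['contact_force'])
h=cv2.cvtColor(np.ascontiguousarray(im),cv2.COLOR_BGR2HSV)
m=((h[...,1]<40)&(h[...,2]>165)).astype(np.uint8)
m=cv2.morphologyEx(m,cv2.MORPH_CLOSE,np.ones((5,5)))
for c in cv2.findContours(m,cv2.RETR_EXTERNAL,cv2.CHAIN_APPROX_NONE)[0]:
    if cv2.contourArea(c)<1500: continue
    w=plane(P,c.reshape(-1,2),.076,T)
    (cx,cy),(a,b),t=cv2.minAreaRect((w*1000).astype(np.float32))
    print(cv2.boundingRect(c),round(cx,1),round(cy,1),round(a),round(b),round(t,1))
E
```

```text
[-0.3   0.42  0.61  1.74 -0.27  1.06  0.83] [ 0.59187224 -0.15730264  0.22208887] [-1.7036895  -2.63941272  0.00271888] [-0.29539139 -0.04069334 -0.3776587 ]
(0, 163, 126, 137) 376.5 -307.1 127 125 10.0
(223, 110, 189, 138) 592.6 -152.4 171 131 24.3
(489, 44, 98, 95) 736.8 3.3 81 81 24.7
```

View pics/w1.png

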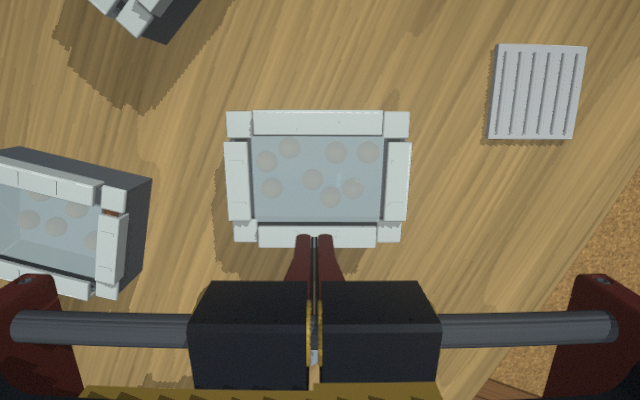

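The wrist view shows the target centred at about (318,180), with all four rims and corner pieces visible and the fingers shut. I estimate the box at (593, -154) mm, yaw 24.4°. I'll start with the -y (right) section at (616, -204).

Call:
apply_moves --pt "12 -23 -20 0.02 -1" --pt "12 -24 -25 0 -1" --pt "0 0 -35 0 -1" --pt "0 0 -30 0 -1" --pt "0 0 -20 0 -1" --pt "0 0 -10 0 -1" --pt "0 0 0 0 -1"

```text
clock: 2.9
tool_pos: [0.6147, -0.1989, 0.0804]
eef_rot: [-1.666, -2.658, 0.001]
contact_force: [-0.2, 0.1, 1.0]
finger_gap: 0.0005
grip_force: 0.0
```

Call:
apply_moves --pt "0 0 -2 0 -1" --pt "0 0 -2 0 -1" --pt "0 0 -2 0 -1" --pt "0 0 0 0 -1"

```text
clock: 3.23
tool_pos: [0.6168, -0.2014, 0.0776]
eef_rot: [1.67, 2.659, 0.001]
contact_force: [0.3, 0.7, 0.4]
finger_gap: 0.0007
grip_force: 0.0
```

Call:
apply_moves --pt "0 -2 -2 0 -1" --pt "0 0 -2 0 -1" --pt "0 0 -2 0 -1"

```text
clock: 3.48
tool_pos: [0.617, -0.2032, 0.0714]
eef_rot: [1.67, 2.66, 0.002]
contact_force: [-0.2, 0.0, 0.3]
finger_gap: 0.0005
grip_force: 0.0
```

Call:
apply_moves --pt "0 0 -2 0 -1" --pt "0 0 -2 0 -1"

```text
clock: 3.65
tool_pos: [0.6166, -0.2039, 0.0681]
eef_rot: [1.671, 2.66, 0.001]
contact_force: [-8.7, 3.9, 29.6]
finger_gap: 0.0006
grip_force: 14.3
```

Call:
apply_moves --pt "0 0 10 0 -1" --pt "0 0 24 0 -1" --pt "15 27 0 0 -1" --pt "15 27 0 0 -1" --pt "15 27 0 0 -1" --pt "0 0 0 0 -1" --pt "0 0 0 0 -1"

```text
clock: 4.23
tool_pos: [0.662, -0.12, 0.1002]
eef_rot: [-1.665, -2.663, -0.001]
contact_force: [-0.5, -0.5, -0.1]
finger_gap: 0.0003
grip_force: 0.0
```

```bash
python3 - <<'E'
from h import *
from cell import sensors,vision
s=sensors.state();im=vision.camera("wrist")[:,:,::-1];P=vision.camera_params("wrist")
cv2.imwrite("pics/w2.png",im)
print(s['tool_pos'],s['contact_force'])
E
```

```text
[ 0.66202912 -0.12004307  0.10023779] [-0.49694374 -0.45979835 -0.0683638 ]
```

View pics/w2.png

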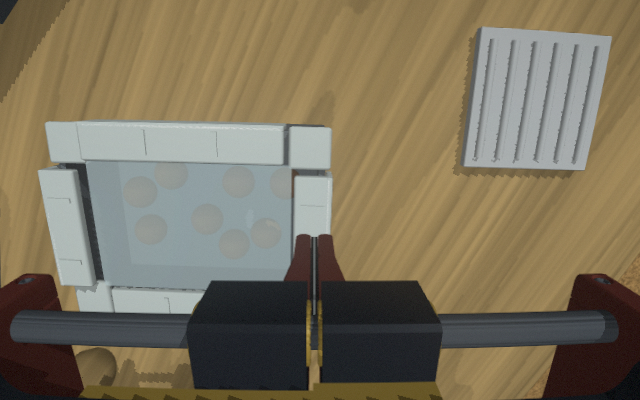

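The fingertips at (315,237) sit over the far strip (columns 293–332).

Call:
apply_moves --pt "0 -2 -14 0 -1" --pt "0 0 -4 0 -1" --pt "0 0 -2 0 -1" --pt "0 0 -2 0 -1" --pt "0 0 -2 0 -1" --pt "0 0 -2 0 -1" --pt "0 0 -2 0 -1" --pt "0 0 -2 0 -1"

```text
clock: 4.95
tool_pos: [0.6612, -0.1251, 0.0709]
eef_rot: [1.672, 2.659, 0.0]
contact_force: [-0.8, 0.5, 1.1]
finger_gap: 0.0008
grip_force: 0.0
```

Call:
apply_moves --pt "0 0 -2 0 -1" --pt "0 0 -1 0 -1" --pt "0 0 0 0 -1"

```text
clock: 5.2
tool_pos: [0.6614, -0.1246, 0.0684]
eef_rot: [1.671, 2.66, 0.001]
contact_force: [-2.4, -0.3, 6.6]
finger_gap: 0.0005
grip_force: 3.3
```

Call:
apply_moves --pt "0 0 10 0 -1" --pt "0 0 24 0 -1" --pt "-30 7 0 0 -1" --pt "-30 7 0 0 -1" --pt "-31 6 0 0 -1" --pt "0 0 0 0 -1" --pt "0 0 -14 0 -1" --pt "0 0 -4 0 -1"

```text
clock: 5.87
tool_pos: [0.57, -0.1039, 0.0833]
eef_rot: [-1.67, -2.66, -0.001]
contact_force: [0.1, 0.9, -0.2]
finger_gap: 0.0002
grip_force: 0.0
```

Call:
apply_moves --pt "0 0 -2 0 -1" --pt "0 0 -2 0 -1" --pt "0 0 -2 0 -1" --pt "0 0 -2 0 -1" --pt "0 0 -2 0 -1" --pt "0 0 -2 0 -1"

```text
clock: 6.37
tool_pos: [0.5707, -0.1047, 0.072]
eef_rot: [1.671, 2.659, 0.001]
contact_force: [0.2, 0.6, 0.5]
finger_gap: 0.0004
grip_force: 0.2
```

Call:
apply_moves --pt "0 0 -2 0 -1" --pt "0 0 -1 0 -1" --pt "0 0 0 0 -1"

```text
clock: 6.62
tool_pos: [0.5702, -0.1045, 0.0685]
eef_rot: [-1.671, -2.66, 0.0]
contact_force: [-0.1, -0.3, 0.6]
finger_gap: 0.0005
grip_force: 0.0
```

Call:
apply_moves --pt "0 0 -1 0 -1" --pt "0 0 0 0 -1"

```text
clock: 6.78
tool_pos: [0.5702, -0.1046, 0.0684]
eef_rot: [-1.671, -2.66, -0.001]
contact_force: [-2.7, 0.7, 7.7]
finger_gap: 0.0005
grip_force: 4.0
```

Call:
apply_moves --pt "0 0 10 0 -1" --pt "0 0 24 0 -1" --pt "-15 -27 0 0 -1" --pt "-15 -27 0 0 -1" --pt "-15 -27 0 0 -1" --pt "0 0 0 0 -1" --pt "0 0 -14 0 -1" --pt "0 0 -4 0 -1"

```text
clock: 7.45
tool_pos: [0.5246, -0.1858, 0.0832]
eef_rot: [-1.672, -2.659, 0.0]
contact_force: [-0.4, 0.2, -0.7]
finger_gap: 0.0003
grip_force: 0.0
```

Call:
apply_moves --pt "0 0 -2 0 -1" --pt "0 0 -2 0 -1" --pt "0 0 -2 0 -1" --pt "0 0 -2 0 -1" --pt "0 0 -2 0 -1" --pt "0 0 -2 0 -1"

```text
clock: 7.95
tool_pos: [0.5256, -0.1852, 0.072]
eef_rot: [1.67, 2.66, 0.001]
contact_force: [-0.3, 0.2, 0.2]
finger_gap: 0.0005
grip_force: 0.1
```

Call:
apply_moves --pt "0 0 -2 0 -1" --pt "0 0 -2 0 -1" --pt "0 0 0 0 -1"

```text
clock: 8.2
tool_pos: [0.5254, -0.1855, 0.0683]
eef_rot: [-1.671, -2.66, -0.001]
contact_force: [-2.1, 1.3, 8.8]
finger_gap: 0.0004
grip_force: 4.3
```

Now move clear to (593, -157), z 0.22, and look.

Call:
apply_moves --pt "0 0 10 0 -1" --pt "0 0 35 0 -1" --pt "0 0 35 0 -1" --pt "0 0 35 0 -1" --pt "10 -7 35 0 -1" --pt "18 -20 0 0 -1" --pt "0 0 0 0 -1" --pt "0 0 0 0 -1"

```text
clock: 8.87
tool_pos: [0.5534, -0.2133, 0.2181]
eef_rot: [1.672, 2.658, -0.001]
contact_force: [-0.7, 0.5, -0.8]
finger_gap: 0.0007
grip_force: 0.0
```

```bash
python3 - <<'E'
from h import *
from cell import sensors,vision
s=sensors.state()
print(s['clock'],s['tool_pos'],s['contact_force'])
w=vision.camera("wrist")[:,:,::-1]
c=vision.camera("side")[205:325,190:420,::-1]
o=np.vstack([cv2.resize(w,(480,300)),cv2.resize(c,(480,250),interpolation=cv2.INTER_CUBIC)])
cv2.imwrite("pics/end.png",o)
E
```

```text
8.8667 [ 0.55338022 -0.21333053  0.21807255] [-0.72580082  0.45610522 -0.81170631]
```

View pics/end.png

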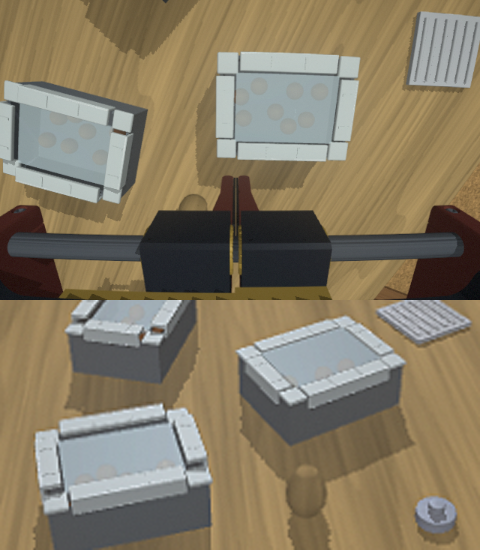

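The target's four rims now lie level with the corner pieces in both views, while the look-alikes are still raised. The toys are where they were and the gripper is clear.

```bash
python3 -c "
from cell import sign_off
print(sign_off())"
```

```text
the job is handed in; nothing more can be done
None
```

I pressed all four rim sections of the farthest box shut, the toys looked undisturbed, the arm is clear, and the job is handed in; no verdict came back.

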